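# Roll the board holder's thumb wheel until the jaw stands at the gauge mark

## Robot

A 6-joint arm with a two-finger parallel gripper is mounted at the origin on the work surface. World frame = base frame: x ahead of the robot, y to its left, z up, the work surface at z = 0. Lengths are in m, angles in rad, forces in N, time in s.
With the tool pointing down it reaches from about 0.4 to 0.825 m from the base axis. Payload 7 kg.
Tool frame: the origin (TCP) lies midway between the tips of the shut fingers; the grasp point (between the pads) lies 19 mm behind it; y points along the fingers, z is the direction in which the jaws open and shut, and the axes are right-handed (so a half turn about y gives the same grasp; the last joint's range is limited). The gripper opens to 88 mm and grips with 3 to 60 N. Pads are 19 mm wide; open, the fingers measure 130 mm over their backs; the gripper's body (78 mm by 193 mm) begins 47 mm behind the grasp point.
Start: joints at [0.288, 0.359, 0.012, 0, -1.224, -0.288], TCP at [0.675, -0, 0.227] pointing down, gripper open.
Joint ranges: [-3.07, 3.07], [-1.43, 2.12], [-1.02, 1.25], [-3.03, 1.67], [-3.05, -0], [-3.03, 3.03]. Speed limits (rad/s): [2.39, 2.39, 3.01, 3.14, 3.14, 3.14].

## Interface

Orientations are given as [roll, pitch, yaw] about the fixed x, y, z axes, in that order (R = Rz(yaw) Ry(pitch) Rx(roll)).
In Python, from station import arm gives the robot as it stands.
- The arm moves only by the tool move_arm, never from a script. Its argument "deltas" is a list of rows, each an object with "dp": the shift along the tool's x, y, z in mm, a list of three; "rotation": the turn, a rotation vector about the tool's x, y, z in degrees, a list of three. A call has 1 to 5 rows; each row shifts and turns the pose as measured when the row begins, along the tool's axes as they then stand; what a row does not reach is not made up. A row lasts 1/12 s, in which the tool goes at most 41.7 mm and 7.16 degrees, less where a joint would pass 70% of its speed; a pose out of reach is approached as far as the arm can. A call is refused whole if a number of a shift passes 41.7 or a number of a turn 7.16, either way. A call with a gripper value outside its range is refused whole. "jaw" is the closure in counts, from 0 (fully open) to 255 (shut), set as the call begins (left out, the last holds). The fingers move at their own pace and stop on an object; "squeeze" is the grip in N (left out, the last holds). Time passes only in rows, so rows that do not move let the fingers close. It gives the time, the measured TCP pose, the force and the opening at its end, in the units of the state.
- arm.get_state(): the state, without advancing time (a new reading comes with each control period).
- arm.grab_frame(name): name is "scene" or "side" or "wrist"; returns a dict with "pixels" (420x560x3 uint8, red, green, blue), "z_map" (420x560 float32, m along the optical axis (not along the pixel's ray), 0 where there is no reading), "fx", "fy", "cx", "cy" (pixels), "cam_to_world" (4x4, takes a point from camera to world coordinates); the wrist camera has in their place "mount" (4x4, takes a point from camera to tool coordinates, whose origin is the TCP and whose axes are the tool frame's). Camera axes: x right, y down, z forward; pixel columns grow to the right and rows downward; lengths in m; the calibration is good to about 2 mm. A picture is of the moment at which its call begins: read the wrist's pose just before it.
- arm.job_done(): hands the job in, once; it reports no verdict.
The state is a dict: "t": time; "q": joint angles; "qd": joint speeds; "joint_efforts": joint torques, N m; "eef_pos": TCP position; "ee_rot": TCP orientation; "force": force on the tool from outside, world axes, zero at the start; "moment": the same for the moment, N m; "width": finger opening in m.
Only numpy, scipy, OpenCV 4.12 (cv2) and the standard library are available. Lean on these libraries where they do the work, as an engineer would, in place of code of your own. Each camera call takes 0.05 s, during which the arm holds its last target.

## Task

Set the circuit-board holder for the next board: with closed fingers, roll the top of the knurled thumb wheel under a fingertip, in as many gentle strokes as needed, until the gap has narrowed so far that the blue jaw's yellow pointer stands within the red gauge mark, then take the hand clear. Only roll the wheel from above: do not pinch it, do not push the jaw or the gauge rider directly, and leave the things lying around where they are.

Things in the scene. Friction and masses are not known exactly. Their poses are not given: they have to be found in the camera images.
- holder: Circuit-board holder fixed to the bench: black base plate 200 mm (its x) by 370 mm (its y). Origin at bench level on the rail's centre line; its y axis runs along the rail from the knurled wheel (y = -105 mm) past the blue jaw to the fixed jaw (y = +145 mm); z up. A scale bar runs along its +x side (far from the robot). Yaw within 35 degrees. Only the wheel is higher than 80 mm.
- wheel: Knurled thumb wheel, dark with steel ribs (three yellow), 60 mm in diameter, 30 mm wide, axle along the holder's x, origin at its centre, 67 mm above the bench. Rolling its top towards the fixed jaw (holder +y) moves the blue jaw the same way and narrows the gap; rolling back widens it. 10 mm of roll at the rim moves the jaw 4 mm. It turns with about 2 N at the rim and stays where it is left.
- deck: Sprung deck on the base that carries wheel, jaws and scale: pressed on the wheel, it all sinks, about 2 N to start, 1 N more per mm, stop at 5.5 mm. The knurling grips a fingertip well. The wheel stands between two aluminium cheek plates (outer faces 27.5 mm either side of the wheel's middle, top edges 17 mm below the wheel's top). Origin 12 mm above the holder's, same axes.
- wheel_top (a point): highest point of the wheel, in the middle of its width, 97 mm above the bench when not pressed; axes as the holder's (sinks with the deck, does not turn with the wheel)
- jaw: Blue sliding jaw, 92 mm wide across the rail, 16 mm thick, top 68 mm above the bench, with a yellow pointer 4 mm wide reaching out over the scale on the holder's +x side. Axes as the holder's; origin on the rail's centre line, 12 mm above the bench, mid-thickness. Driven by the wheel; it starts fully open, 10 mm on the +y side of the holder's origin, and can travel 75 mm.
- pointer (a point): tip of the jaw's yellow pointer, upper face, 64 mm above the bench, on the pointer's middle line; axes as the holder's
- gauge: White rider, 20 mm by 26 mm along the rail, on the scale bar, top 64 mm above the bench, with a red gauge mark across it, 8 mm wide along the rail. Axes as the holder's; origin on the rail's centre line, 12 mm above the bench, level with the mark's middle. Friction holds it where it has been set, 25 to 55 mm from the pointer's starting place towards the fixed jaw.
- mark (a point): middle of the red gauge mark's width, at its end next to the pointer, 64 mm above the bench, 3 mm further out along the holder's x than the pointer's tip; axes as the holder's. The pointer is on the mark when pointer and mark agree along the holder's y.
- board: spare green circuit board, 55 x 85 mm and 6 mm thick (parts on it up to 15 mm), lying flat; origin at the centre of its underside
- screwdriver: orange-handled screwdriver, 150 mm long, lying on the bench; origin at its underside
- flux_jar: amber jar with black cap, 44 mm across, 45 mm tall; origin at the centre of its underside
- solder_reel: steel-grey reel, 64 mm across, 40 mm tall, standing on its flange; origin at the centre of its underside
- parts_tray: open blue tray, 90 x 120 x 30 mm; origin at the centre of its underside
- cleaner_bottle: white bottle with blue cap, 52 mm across, 110 mm tall; origin at the centre of its underside
- meter: dark handheld multimeter, 150 x 80 x 34 mm, lying on its back; origin at the centre of its underside

How it is judged:
By the outcome, as a careful person would: the job done as asked, in the order asked, and still so for the second after the job is handed in, with the robot touching nothing.
It also fails if it takes over 48 s, if anything falls off the work surface, if the arm or the gripper's body presses on something with over 40 N, if the wrist force passes 120 N, or if a joint passes its speed limit or range.

## Working session

There is one attempt and no reset: what is moved stays moved. The work goes in short steps, Python scripts to look and compute and a tool call to move; the robot and the scene stay as the last step left them, time stands still between calls to the robot, and variables do not carry over. Pictures are saved under pics/ and viewed, and the job is handed in when it is done.

Besides the shell and the picture viewer there is one more tool, called after "Call:" as name([rows], argument=value, ...), one row to a line, values as JSON. move_arm: Moves the arm, as the interface text tells. Its arguments: {"type":"object","properties":{"deltas":{"type":"array","items":{"type":"object","properties":{"dp":{"type":"array","items":{"type":"number"}},"rotation":{"type":"array","items":{"type":"number"}}}}},"jaw":{"type":"number"},"squeeze":{"type":"number"}},"required":["deltas"]}

```bash
ls; mkdir -p pics; cat > h.py <<'E'
import numpy as np, cv2, pickle
from station import arm
from scipy.spatial.transform import Rotation as R
def shot(name,tag):
    s=arm.get_state(); f=arm.grab_frame(name)
    f=dict(f)
    if name=='wrist':
        T=np.eye(4);T[:3,:3]=R.from_euler('xyz',s['ee_rot']).as_matrix();T[:3,3]=s['eef_pos']
        f['cam_to_world']=T@np.array(f['mount'])
    pickle.dump(f,open(f'pics/{tag}.pkl','wb'))
    cv2.imwrite(f'pics/{tag}.png',f['pixels'][:,:,::-1])
    return f
def load(tag): return pickle.load(open(f'pics/{tag}.pkl','rb'))
def ray(f,u,v):
    T=np.array(f['cam_to_world']); d=np.array([(u-f['cx'])/f['fx'],(v-f['cy'])/f['fy'],1.])
    return T[:3,3],T[:3,:3]@d
def onz(f,u,v,z):
    o,d=ray(f,u,v); return o+d*(z-o[2])/d[2]
def dep(f,u,v):
    o,d=ray(f,u,v); return o+d*f['z_map'][int(round(v)),int(round(u))]
E
python3 - <<'E'
from h import *
print(arm.get_state())
for n in ['scene','side','wrist']: shot(n,n+'0')
E
```

```text
pics
{'t': 0.0, 'q': array([ 2.88095678e-01,  3.59410958e-01,  1.10632461e-02, -3.68055459e-04,
       -1.22407189e+00, -2.88068451e-01]), 'qd': array([ 0.00044081, -0.00107756,  0.00039048,  0.00029044,  0.00198972,
       -0.0023828 ]), 'joint_efforts': array([-8.00930356e-04, -5.82726967e+01,  2.93058443e+01,  6.99745238e+00,
        6.93249181e-03, -2.06530804e-04]), 'eef_pos': array([ 6.74519120e-01, -2.09627110e-05,  2.25605787e-01]), 'ee_rot': array([-1.56914164e+00,  1.29484872e-04,  1.57069831e+00]), 'force': array([-0.24184764, -0.53500104,  0.01880596]), 'moment': array([-0.03777613, -0.00108845, -0.04638061]), 'width': 0.08709385503673572}
```

View pics/scene0.png

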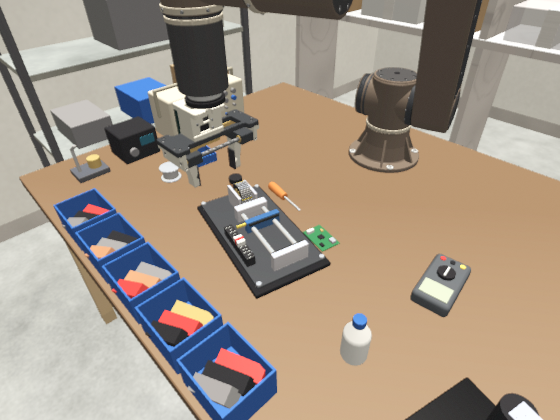

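View pics/side0.png

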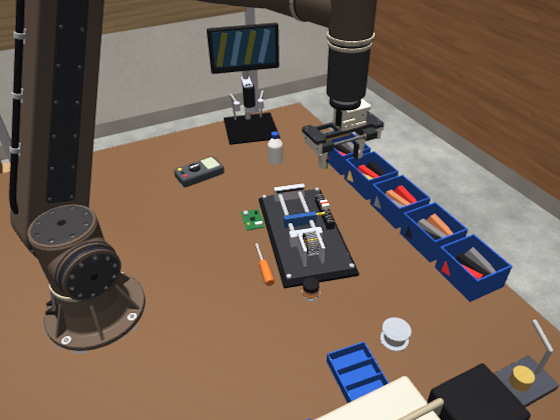

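View pics/wrist0.png

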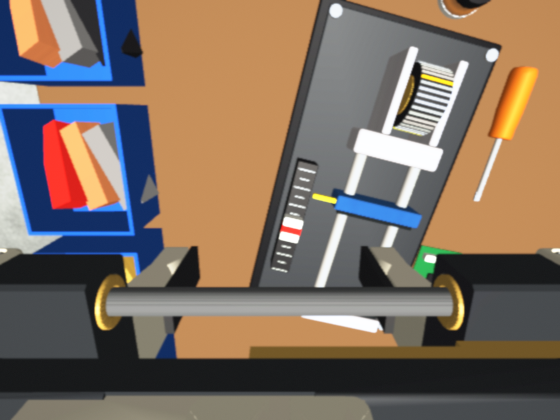

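The wrist view shows the holder clearly: wheel near (428,95), blue jaw near (375,210), yellow pointer (325,198), and red mark (290,231). Next I'll measure them.

```bash
cat > m.py <<'E'
from h import *
def masks(f,zl=None):
    p=f['pixels']; hsv=cv2.cvtColor(p,cv2.COLOR_RGB2HSV); v,u=np.mgrid[0:420,0:560]
    T=np.array(f['cam_to_world']); z=f['z_map']
    P=np.stack([(u-f['cx'])/f['fx']*z,(v-f['cy'])/f['fy']*z,z],-1)@T[:3,:3].T+T[:3,3]
    return hsv,P,u,v,z>0
def comp(m,amin=8):
    n,l,s,c=cv2.connectedComponentsWithStats(m.astype(np.uint8))
    return [(l==i,s[i,4],c[i]) for i in range(1,n) if s[i,4]>=amin]
def cols(f,hsv,P,ok,zlo=0.05,zhi=0.08):
    h,s,v=hsv[...,0],hsv[...,1],hsv[...,2]; zz=P[...,2]
    hi=ok&(zz>zlo)&(zz<zhi)
    return {'red':((h<8)|(h>172))&(s>140)&(v>90)&hi,'yellow':(h>20)&(h<36)&(s>120)&(v>110)&hi,'blue':(h>100)&(h<125)&(s>120)&hi}
E
python3 - <<'E'
from m import *
for tag in ['wrist0','scene0','side0']:
    f=load(tag); hsv,P,u,v,ok=masks(f); print(tag,f['fx'],np.array(f['cam_to_world'])[:3,3])
    for k,m in cols(f,hsv,P,ok).items():
        for mm,a,c in comp(m): print(k,a,c.round(1),np.median(P[mm],0).round(4),P[mm].min(0).round(3),P[mm].max(0).round(3))
    w=ok&(P[...,2]>0.085)&(P[...,2]<0.105)&(np.abs(P[...,0]-.65)<.3)&(np.abs(P[...,1])<.3)
    for mm,a,c in comp(w,20): print('z85-105',a,c.round(1),np.median(P[mm],0).round(4),P[mm].min(0).round(3),P[mm].max(0).round(3))
E
```

```text
wrist0 319.0840292273523 [ 0.67475442 -0.08061773  0.38448794]
red 852 [ 64.7 191. ] [0.9001 0.0036 0.0549] [ 0.885 -0.025  0.05 ] [0.921 0.023 0.064]
red 97 [289.4 229.6] [0.6632 0.0427 0.0647] [0.651 0.037 0.05 ] [0.673 0.048 0.067]
yellow 126 [323.9 197.7] [0.6272 0.0074 0.0644] [0.615 0.003 0.05 ] [0.64  0.016 0.067]
blue 2674 [76.2 53.4] [ 0.8279 -0.1246  0.0667] [ 0.824 -0.176  0.05 ] [ 0.933 -0.106  0.078]
blue 6410 [ 68.4 172.3] [ 0.9052 -0.019   0.0684] [ 0.824 -0.085  0.05 ] [0.936 0.045 0.078]
blue 1563 [376.2 210. ] [0.5725 0.0197 0.0683] [0.526 0.003 0.05 ] [0.617 0.039 0.07 ]
blue 1340 [102.2 250.7] [0.8631 0.0644 0.0654] [0.824 0.063 0.05 ] [0.934 0.09  0.077]
blue 25 [158.6 355.5] [0.8253 0.2147 0.0542] [0.824 0.213 0.05 ] [0.827 0.222 0.062]
z85-105 2227 [428.2  97.7] [ 0.5457 -0.09    0.0948] [ 0.524 -0.117  0.085] [ 0.564 -0.064  0.1  ]
scene0 383.1220827237522 [1.04530888 0.59370298 0.67500286]
red 18 [ 92.2 205.7] [ 0.8548 -0.3466  0.0508] [ 0.846 -0.362  0.05 ] [ 0.868 -0.33   0.052]
red 9 [ 95.  213.4] [ 0.8643 -0.3032  0.0555] [ 0.86  -0.314  0.053] [ 0.871 -0
[... 1233 characters left out ...]
0.0063 0.0617] [0.621 0.    0.06 ] [0.641 0.011 0.065]
yellow 91 [524.3 374. ] [ 0.7542 -0.6027  0.051 ] [ 0.731 -0.616  0.05 ] [ 0.767 -0.586  0.055]
yellow 10 [516.  371.5] [ 0.7417 -0.5906  0.051 ] [ 0.736 -0.593  0.05 ] [ 0.747 -0.589  0.052]
yellow 9 [530.1 381.3] [ 0.7501 -0.6187  0.0506] [ 0.743 -0.62   0.05 ] [ 0.754 -0.617  0.052]
blue 52 [344.7 137. ] [0.9212 0.3372 0.0559] [0.865 0.302 0.05 ] [0.938 0.345 0.074]
blue 3817 [424.9 216.2] [ 0.8761 -0.1281  0.0648] [ 0.824 -0.389  0.05 ] [0.94 0.28 0.08]
blue 259 [299.6 217. ] [0.5701 0.0172 0.0649] [0.528 0.002 0.05 ] [0.618 0.04  0.072]
z85-105 167 [311.4 237.2] [ 0.5435 -0.0995  0.0941] [ 0.526 -0.12   0.085] [ 0.563 -0.071  0.1  ]
```

```bash
cat >> m.py <<'E'
def edge2(f,m,z): # rays of mask pixels onto plane z
    vv,uu=np.nonzero(m); return np.array([onz(f,a,b,z)[:2] for a,b in zip(uu,vv)])
E
python3 - <<'E'
from m import *
f=load('wrist0'); hsv,P,u,v,ok=masks(f); C=cols(f,hsv,P,ok,.058,.075)
def big(m,near):
    return min(comp(m),key=lambda t:np.hypot(*(t[2]-near)))[0]
b=big(C['blue'],(376,210)); r=big(C['red'],(289,230)); y=big(C['yellow'],(324,198))
# base plate edges / rails as yaw check
xy=edge2(f,b&(P[...,2]>.064),.068); 
rect=cv2.minAreaRect((xy*1000).astype(np.float32)); print('jaw',rect)
w,h=rect[1]; 
vt=np.linalg.svd(xy-xy.mean(0))[2][0]; vt*=np.sign(vt[0]); print('yaw svd',np.degrees(np.arctan2(vt[1],vt[0])))
# base plate: black pixels z~0.012
hh=ok&(P[...,2]>.004)&(P[...,2]<.02)&(hsv[...,2]<70)
m=max(comp(hh),key=lambda t:t[1])[0]
e=edge2(f,m,.012); print('plate',cv2.minAreaRect((e*1000).astype(np.float32)))
ry=edge2(f,r,.064); yy=edge2(f,y,.064)
wt=ok&(P[...,2]>.085)&(P[...,2]<.105); wt=big(wt,(428,98))
for yaw in (-13,np.degrees(np.arctan2(vt[1],vt[0])),-14):
    a=np.radians(yaw); hy=np.array([-np.sin(a),np.cos(a)]); hx=np.array([np.cos(a),np.sin(a)])
    print(yaw,'red y',np.percentile(ry@hy,[1,50,99]).round(4),'x',np.percentile(ry@hx,[1,99]).round(4),'ptr y',np.percentile(yy@hy,[1,50,99]).round(4),'x',np.percentile(yy@hx,[1,99]).round(4), 'diff',np.median(ry@hy)-np.median(yy@hy), 'jaw y',np.percentile(xy@hy,[1,50,99]),np.percentile(xy@hx,[1,50,99]))
    q=P[wt]; print(' wheel x',np.percentile(q[:,:2]@hx,[1,50,99]).round(4),'y',np.percentile(q[:,:2]@hy,[1,50,99]).round(4),'ztop',np.percentile(q[:,2],[90,99]))
    qy=q[:,:2]@hy
    A=np.c_[2*qy,2*q[:,2],np.ones(len(qy))]; s=np.linalg.lstsq(A,qy**2+q[:,2]**2,rcond=None)[0]; print(' circle yc,zc,r',s[0],s[1],np.sqrt(s[2]+s[0]**2+s[1]**2))
E
```

```text
jaw ((571.5093383789062, 21.092836380004883), (17.328588485717773, 91.78765106201172), 76.3055648803711)
yaw svd -13.753149259724161
plate ((667.7263793945312, -21.522857666015625), (339.52899169921875, 9.578987121582031), 76.27388763427734)
-13 red y [0.1881 0.1908 0.1935] x [0.625  0.6459] ptr y [0.1455 0.1482 0.1512] x [0.5973 0.622 ] diff 0.04260631247349189 jaw y [0.14065756 0.14910693 0.15764658] [0.50732799 0.55275688 0.59656962]
 wheel x [0.5356 0.5521 0.5654] y [0.0109 0.0351 0.0583] ztop [0.09794179 0.09926635]
 circle yc,zc,r 0.034531367830658535 0.07365066991017988 0.024630126156774197
-13.753149259724161 red y [0.1965 0.1992 0.2019] x [0.6224 0.6433] ptr y [0.1536 0.1562 0.1591] x [0.5953 0.62  ] diff 0.042979524390062446 jaw y [0.14806828 0.15634396 0.16482166] [0.50535425 0.55073923 0.5945718 ]
 wheel x [0.5351 0.5515 0.5649] y [0.0181 0.0424 0.0656] ztop [0.09794179 0.09926635]
 circle yc,zc,r 0.04176472505770879 0.07364601652805089 0.024634266422170516
-14 red y [0.1993 0.2019 0.2046] x [0.6216 0.6424] ptr y [0.1562 0.1588 0.1617] x [0.5946 0.6193] diff 0.043101473174473964 jaw y [0.15045397 0.15872227 0.16719754] [0.50468834 0.5500572  0.59389463]
 wheel x [0.5349 0.5514 0.5647] y [0.0205 0.0447 0.0679] ztop [0.09794179 0.09926635]
 circle yc,zc,r 0.04413401198164267 0.07364578597683187 0.024634413306352698
```

Call:
move_arm([
  {"dp": [-25,10,32],"rotation": [0,3.5,0]},
  {"dp": [-25,18,32],"rotation": [0,3.5,0]},
  {"dp": [-25,18,32],"rotation": [0,3.5,0]},
  {"dp": [-25,18,32],"rotation": [0,3.2,0]},
  {"dp": [0,0,0],"rotation": [0,0,0]},
], jaw=255, squeeze=20)

```text
t: 0.57
eef_pos: [0.5373, -0.0862, 0.1583]
ee_rot: [-1.565, 0.002, 1.322]
force: [-1.1, 0.8, -1.3]
width: 0.0599
```

```bash
cat >> h.py <<'E'
YAW=np.radians(-13.75); HX=np.array([np.cos(YAW),np.sin(YAW)]); HY=np.array([-np.sin(YAW),np.cos(YAW)])
W=np.array([.550,.0415])
def rep():
    s=arm.get_state(); p=s['eef_pos']; M=R.from_euler('xyz',s['ee_rot']).as_matrix()
    print('t',round(s['t'],2),'rel wheel hx,hy,z(top) mm',((p[:2]@HX-W[0])*1e3).round(1),((p[:2]@HY-W[1])*1e3).round(1),((p[2]-.097)*1e3).round(1),'F',(s['force'][:2]@HX).round(2),(s['force'][:2]@HY).round(2),s['force'][2].round(2),'w',s['width'].round(4))
    print(' toolx yaw',(np.degrees(np.arctan2(M[1,0],M[0,0]))-90).round(2),'down tilt',M[:,1].round(4))
E
python3 - <<'E'
from h import *
rep(); shot('wrist','wrist1')
E
```

```text
Traceback (most recent call last):
  File "h.py", line 25, in rep
    print('t',round(s['t'],2),'rel wheel hx,hy,z(top) mm',((p[:2]@HX-W[0])*1e3).round(1),((p[:2]@HY-W[1])*1e3).round(1),((p[2]-.097)*1e3).round(1),'F',(s['force'][:2]@HX).round(2),(s['force'][:2]@HY).round(2),s['force'][2].round(2),'w',s['width'].round(4))
                                                                                                                                                                                                                                            ^^^^^^^^^^^^^^^^
AttributeError: 'float' object has no attribute 'round'
```

Call:
move_arm([
  {"dp": [-5,5,0],"rotation": [0,0,0]},
  {"dp": [-5,5,0],"rotation": [0,0,0]},
  {"dp": [0,0,0],"rotation": [0,0,0]},
  {"dp": [0,0,0],"rotation": [0,0,0]},
  {"dp": [0,0,0],"rotation": [0,0,0]},
])

```text
t: 0.98
eef_pos: [0.5347, -0.0973, 0.1475]
ee_rot: [-1.565, 0.002, 1.323]
force: [-0.5, 0.1, -0.3]
width: 0.0265
```

```bash
sed -i "s/s\['force'\]\[2\].round(2),'w',s\['width'\].round(4)/round(float(s['force'][2]),2),'w',round(float(s['width']),4)/" h.py
python3 - <<'E'
from h import *
rep(); shot('wrist','wrist1')
E
```

```text
t 0.98 rel wheel hx,hy,z(top) mm -7.5 -8.9 50.5 F -0.46 -0.0 -0.27 w 0.0265
 toolx yaw -14.22 down tilt [-6.4e-03 -4.0e-04 -1.0e+00]
```

View pics/wrist1.png

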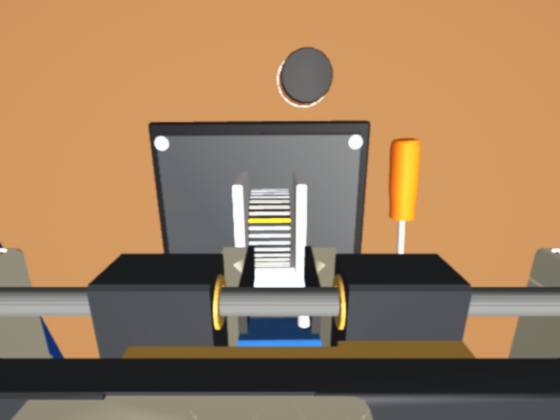

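Call:
move_arm([
  {"dp": [-5,12,-4],"rotation": [0,0,0]},
  {"dp": [-4,12,-4],"rotation": [0,0,0]},
  {"dp": [0,8,0],"rotation": [0,0,0]},
  {"dp": [0,0,0],"rotation": [0,0,0]},
  {"dp": [0,0,0],"rotation": [0,0,0]},
])

```text
t: 1.45
eef_pos: [0.5439, -0.1069, 0.1144]
ee_rot: [-1.567, 0.001, 1.325]
force: [0.4, 0.4, -0.5]
width: 0.0004
```

```bash
python3 - <<'E'
from h import *
rep(); shot('wrist','wrist2'); shot('scene','scene2')
E
```

```text
t 1.45 rel wheel hx,hy,z(top) mm 3.7 -16.1 17.4 F 0.29 0.44 -0.53 w 0.0004
 toolx yaw -14.07 down tilt [-3.8e-03 -4.0e-04 -1.0e+00]
```

View pics/wrist2.png

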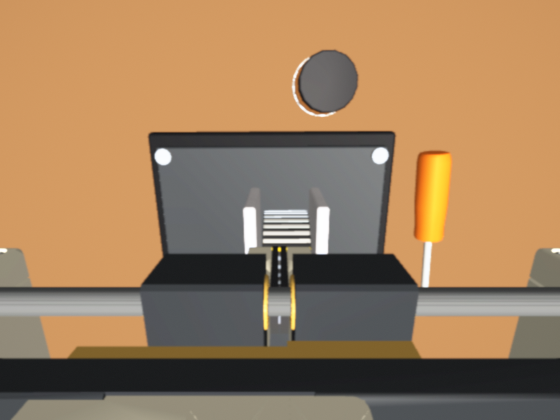

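View pics/scene2.png

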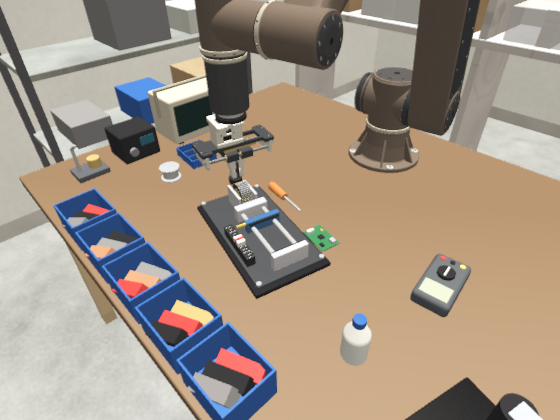

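Call:
move_arm([
  {"dp": [0,5,2],"rotation": [0,0,0]},
  {"dp": [0,5,2],"rotation": [0,0,0]},
  {"dp": [0,3,0],"rotation": [0,0,0]},
  {"dp": [0,0,0],"rotation": [0,0,0]},
  {"dp": [0,0,0],"rotation": [0,0,0]},
])

```text
t: 1.97
eef_pos: [0.5399, -0.1052, 0.1018]
ee_rot: [-1.57, 0.0, 1.326]
force: [-0.0, -0.4, -0.1]
width: 0.0006
```

```bash
python3 - <<'E'
from h import *
rep()
E
```

```text
t 1.97 rel wheel hx,hy,z(top) mm -0.6 -15.4 4.8 F 0.08 -0.36 -0.07 w 0.0006
 toolx yaw -14.03 down tilt [-0.0011 -0.     -1.    ]
```

Call:
move_arm([
  {"dp": [0,3,0],"rotation": [0,0,0]},
  {"dp": [0,2,0],"rotation": [0,0,0]},
  {"dp": [0,1,0],"rotation": [0,0,0]},
  {"dp": [0,1,0],"rotation": [0,0,0]},
  {"dp": [0,0,0],"rotation": [0,0,0]},
])

```text
t: 2.38
eef_pos: [0.5404, -0.1052, 0.0951]
ee_rot: [-1.571, 0.0, 1.326]
force: [-2.1, 0.4, 2.2]
width: 0.0005
```

```bash
python3 - <<'E'
from h import *
rep()
E
```

```text
t 2.38 rel wheel hx,hy,z(top) mm -0.1 -15.3 -1.9 F -2.13 -0.15 2.23 w 0.0005
 toolx yaw -14.01 down tilt [ 2.e-04 -1.e-04 -1.e+00]
```

Call:
move_arm([
  {"dp": [0,2,0],"rotation": [0,0,0]},
  {"dp": [4,0.5,0],"rotation": [0,0,0]},
  {"dp": [4,0.5,0],"rotation": [0,0,0]},
  {"dp": [4,0.3,0],"rotation": [0,0,0]},
  {"dp": [0,0,0],"rotation": [0,0,0]},
])

```text
t: 2.8
eef_pos: [0.543, -0.0945, 0.0932]
ee_rot: [-1.571, 0.003, 1.326]
force: [-2.2, 2.6, 6.1]
width: 0.0004
```

```bash
cat >> m.py <<'E'
def gauge(tag,name='scene',near_r=(238,239)):
    f=shot(name,tag); hsv,P,u,v,ok=masks(f); C=cols(f,hsv,P,ok,.055,.072)
    out={}
    for k in('red','yellow'):
        m=C[k]&(P[...,0]>.59)&(P[...,0]<.7)&(P[...,1]>-.02)&(P[...,1]<.12)
        if m.sum()<5: continue
        e=edge2(f,m,.064); y=e@HY; x=e@HX; out[k]=y.mean(); print(name,k,m.sum(),'hx',x.min().round(4),x.max().round(4),'hy mean',y.mean().round(4),'med3d',np.median(P[m][:,:2]@HY).round(4))
    if len(out)==2: print('   red-yellow mm',((out['red']-out['yellow'])*1e3).round(1))
E
python3 - <<'E'
from m import *
rep(); gauge('s3'); gauge('d3','side')
E
```

```text
t 2.8 rel wheel hx,hy,z(top) mm -0.1 -4.3 -3.8 F -2.77 2.04 6.07 w 0.0004
 toolx yaw -14.02 down tilt [-5.0e-04 -2.6e-03 -1.0e+00]
scene red 10 hx 0.6236 0.6456 hy mean 0.2028 med3d 0.2005
scene yellow 19 hx 0.5986 0.6201 hy mean 0.1677 med3d 0.1638
   red-yellow mm 35.0
```

```bash
sed -i "s/f=shot(name,tag); hsv/f=shot(name,tag) if name else load(tag); hsv/" m.py
python3 - <<'E'
from m import *
for t in('scene0','scene2','s3','side0','wrist0'): print(t);gauge(t,None)
for t in ('scene2','s3'):
    f=load(t); c=f['pixels'][190:280,200:310]; cv2.imwrite(f'pics/{t}_c.png',cv2.resize(c[:,:,::-1],None,fx=6,fy=6,interpolation=cv2.INTER_CUBIC))
E
```

```text
scene0
None red 12 hx 0.6221 0.6456 hy mean 0.1994 med3d 0.201
None yellow 22 hx 0.5958 0.6191 hy mean 0.1587 med3d 0.1584
   red-yellow mm 40.6
scene2
None red 12 hx 0.6221 0.6456 hy mean 0.1994 med3d 0.2004
None yellow 21 hx 0.5958 0.6191 hy mean 0.159 med3d 0.1591
   red-yellow mm 40.4
s3
None red 10 hx 0.6236 0.6456 hy mean 0.2028 med3d 0.2005
None yellow 19 hx 0.5986 0.6201 hy mean 0.1677 med3d 0.1638
   red-yellow mm 35.0
side0
None red 7 hx 0.6241 0.6449 hy mean 0.1985 med3d 0.1984
None yellow 18 hx 0.5997 0.6211 hy mean 0.1544 med3d 0.1568
   red-yellow mm 44.1
wrist0
None red 95 hx 0.6223 0.6436 hy mean 0.1991 med3d 0.199
None yellow 124 hx 0.5949 0.6203 hy mean 0.1562 med3d 0.1561
   red-yellow mm 42.9
```

View pics/s3_c.png

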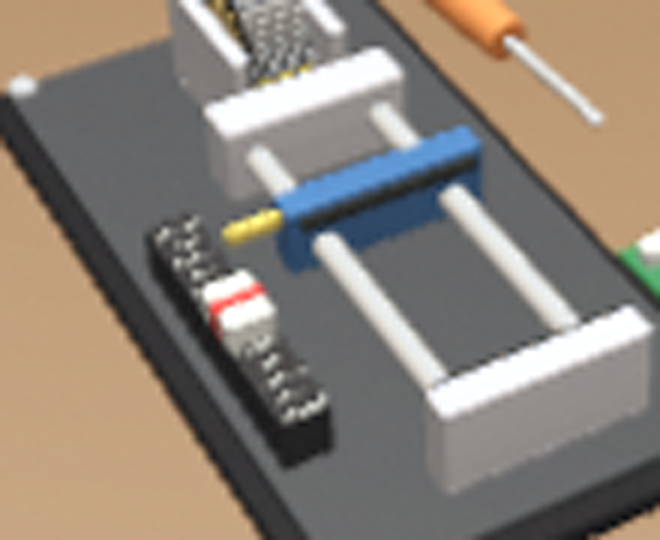

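The crop shows the pointer (yellow, ~(250,228)) has advanced about 5 mm toward the mark, so the roll works. I'll continue the stroke.

Call:
move_arm([
  {"dp": [4,-0.2,0],"rotation": [0,0,0]},
  {"dp": [4,0,0],"rotation": [0,0,0]},
  {"dp": [4,0.1,0],"rotation": [0,0,0]},
  {"dp": [4,0.2,0],"rotation": [0,0,0]},
  {"dp": [0,0,0],"rotation": [0,0,0]},
])

```text
t: 3.32
eef_pos: [0.5468, -0.079, 0.0944]
ee_rot: [-1.571, 0.005, 1.326]
force: [-1.6, 0.5, 4.1]
width: 0.0005
```

```bash
python3 - <<'E'
from m import *
rep(); gauge('s4')
E
```

```text
t 3.32 rel wheel hx,hy,z(top) mm -0.1 11.7 -2.6 F -1.69 0.06 4.07 w 0.0005
 toolx yaw -14.02 down tilt [-8.0e-04 -4.7e-03 -1.0e+00]
scene red 10 hx 0.6256 0.6456 hy mean 0.2015 med3d 0.2004
scene yellow 20 hx 0.5981 0.6196 hy mean 0.1725 med3d 0.1693
   red-yellow mm 29.0
```

Call:
move_arm([
  {"dp": [4,0.4,0],"rotation": [0,0,0]},
  {"dp": [3,0.5,0],"rotation": [0,0,0]},
  {"dp": [0,0,0],"rotation": [0,0,0]},
  {"dp": [0,-6,0],"rotation": [0,0,0]},
  {"dp": [0,-8,0],"rotation": [0,0,0]},
])

```text
t: 3.78
eef_pos: [0.5479, -0.0712, 0.1061]
ee_rot: [-1.569, 0.005, 1.326]
force: [-0.3, -0.9, 0.1]
width: 0.0005
```

Call:
move_arm([
  {"dp": [-10,0,0],"rotation": [-0.1,0,-0.3]},
  {"dp": [-13,0,0],"rotation": [0,0,0]},
  {"dp": [-11,0,0],"rotation": [0,0,0]},
  {"dp": [0,0,0],"rotation": [0,0,0]},
  {"dp": [0,0,0],"rotation": [0,0,0]},
])

```text
t: 4.2
eef_pos: [0.5399, -0.1074, 0.1081]
ee_rot: [-1.574, -0.003, 1.326]
force: [0.3, -0.4, 0.0]
width: 0.0005
```

```bash
python3 - <<'E'
from m import *
rep(); gauge('s5')
E
```

```text
t 4.2 rel wheel hx,hy,z(top) mm -0.0 -17.5 11.1 F 0.38 -0.37 0.04 w 0.0005
 toolx yaw -14.03 down tilt [ 0.0036  0.002  -1.    ]
scene red 12 hx 0.6221 0.6456 hy mean 0.1994 med3d 0.2011
scene yellow 20 hx 0.596 0.6196 hy mean 0.1731 med3d 0.1727
   red-yellow mm 26.3
```

Call:
move_arm([
  {"dp": [0,5,0],"rotation": [0,0,0]},
  {"dp": [0,4,0],"rotation": [0,0,0]},
  {"dp": [0,2,0],"rotation": [0,0,0]},
  {"dp": [0,1.5,0],"rotation": [0,0,0]},
  {"dp": [0,1.5,0],"rotation": [0,0,0]},
])

```text
t: 4.67
eef_pos: [0.54, -0.1075, 0.0927]
ee_rot: [-1.574, -0.002, 1.326]
force: [-0.7, -1.2, 5.4]
width: 0.0004
```

```bash
python3 - <<'E'
from m import *
rep()
E
```

```text
t 4.67 rel wheel hx,hy,z(top) mm 0.1 -17.6 -4.3 F -0.42 -1.31 5.41 w 0.0004
 toolx yaw -14.03 down tilt [ 0.0034  0.0016 -1.    ]
```

Call:
move_arm([
  {"dp": [4,-0.6,0],"rotation": [0,0,0]},
  {"dp": [4,-0.3,0],"rotation": [0,0,0]},
  {"dp": [4,0,0],"rotation": [0,0,0]},
  {"dp": [4,0,0],"rotation": [0,0,0]},
  {"dp": [4,0,0],"rotation": [0,0,0]},
])

```text
t: 5.08
eef_pos: [0.5447, -0.0884, 0.0949]
ee_rot: [-1.573, 0.001, 1.327]
force: [-1.5, -2.6, 3.8]
width: 0.0008
```

```bash
python3 - <<'E'
from m import *
rep()
E
```

```text
t 5.08 rel wheel hx,hy,z(top) mm 0.1 2.1 -2.1 F -0.81 -2.86 3.78 w 0.0008
 toolx yaw -13.99 down tilt [ 0.0019 -0.0015 -1.    ]
```

Call:
move_arm([
  {"dp": [4,0.4,0],"rotation": [0,0,0]},
  {"dp": [4,0.4,0],"rotation": [0,0,0]},
  {"dp": [4,0.5,0],"rotation": [0,0,0]},
  {"dp": [3,0.5,0],"rotation": [0,0,0]},
  {"dp": [0,0,0],"rotation": [0,0,0]},
])

```text
t: 5.5
eef_pos: [0.549, -0.071, 0.0933]
ee_rot: [-1.573, 0.001, 1.328]
force: [-1.2, -1.1, 4.0]
width: 0.0007
```

Call:
move_arm([
  {"dp": [0,-6,0],"rotation": [0,0,0]},
  {"dp": [0,-8,0],"rotation": [0,0,0]},
  {"dp": [-12,0,0],"rotation": [0,0,0]},
  {"dp": [-13,0,0],"rotation": [0,0,0]},
  {"dp": [-9,0,0],"rotation": [0,0,0]},
])

```text
t: 5.92
eef_pos: [0.5413, -0.1033, 0.1081]
ee_rot: [-1.574, -0.001, 1.331]
force: [-0.0, 0.3, -0.5]
width: 0.0008
```

Call:
move_arm([
  {"dp": [0,0,0],"rotation": [0,0,0]},
])

```text
t: 6.0
eef_pos: [0.5405, -0.105, 0.108]
ee_rot: [-1.573, -0.001, 1.329]
force: [0.3, -0.0, 0.0]
width: 0.0
```

```bash
python3 - <<'E'
from m import *
rep(); gauge('s6');gauge('d6','side')
f=load('d6'); c=f['pixels'][170:290,250:370]; cv2.imwrite('pics/d6_c.png',cv2.resize(c[:,:,::-1],None,fx=5,fy=5,interpolation=cv2.INTER_CUBIC))
E
```

```text
t 6.0 rel wheel hx,hy,z(top) mm -0.0 -15.0 11.0 F 0.31 0.04 0.03 w 0.0
 toolx yaw -13.85 down tilt [ 2.8e-03  6.0e-04 -1.0e+00]
scene red 12 hx 0.6221 0.6456 hy mean 0.1994 med3d 0.2003
scene yellow 21 hx 0.5963 0.6196 hy mean 0.1886 med3d 0.1883
   red-yellow mm 10.8
```

View pics/d6_c.png

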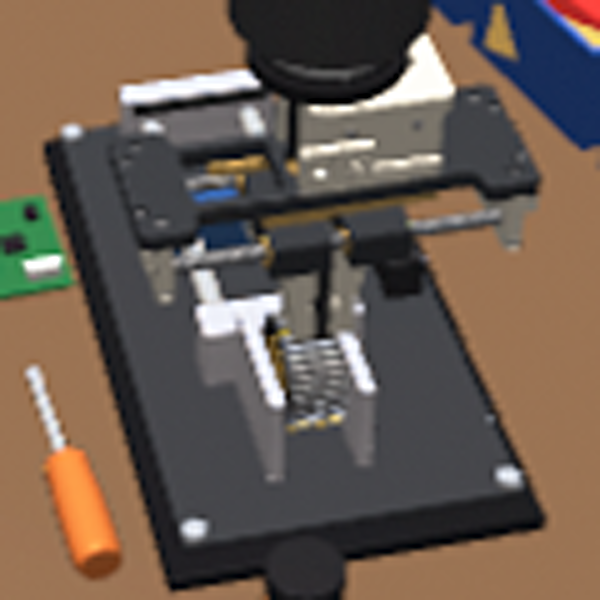

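Call:
move_arm([
  {"dp": [0,5,0],"rotation": [0,0,0]},
  {"dp": [0,4,0],"rotation": [0,0,0]},
  {"dp": [0,2,0],"rotation": [0,0,0]},
  {"dp": [0,1.5,0],"rotation": [0,0,0]},
  {"dp": [0,1,0],"rotation": [0,0,0]},
])

```text
t: 6.52
eef_pos: [0.5414, -0.1042, 0.0934]
ee_rot: [-1.574, -0.001, 1.329]
force: [-1.5, -1.2, 5.4]
width: 0.0005
```

Call:
move_arm([
  {"dp": [4,0,0],"rotation": [0,0,0]},
  {"dp": [4,0,0],"rotation": [0,0,0]},
  {"dp": [4,0.2,0],"rotation": [0,0,0]},
  {"dp": [4,0.2,0],"rotation": [0,0,0]},
  {"dp": [4,0.2,0],"rotation": [0,0,0]},
])

```text
t: 6.93
eef_pos: [0.546, -0.0853, 0.0941]
ee_rot: [-1.573, 0.003, 1.33]
force: [-1.6, -2.3, 5.2]
width: 0.0008
```

```bash
python3 - <<'E'
from m import *
rep(); gauge('s7')
E
```

```text
t 6.93 rel wheel hx,hy,z(top) mm 0.7 5.4 -2.9 F -0.96 -2.61 5.17 w 0.0008
 toolx yaw -13.81 down tilt [ 0.0019 -0.0033 -1.    ]
scene red 10 hx 0.6236 0.6442 hy mean 0.2016 med3d 0.2013
scene yellow 22 hx 0.5975 0.6206 hy mean 0.1994 med3d 0.1958
   red-yellow mm 2.1
```

Call:
move_arm([
  {"dp": [4,0.3,0],"rotation": [0,0,0]},
  {"dp": [3,0.3,0],"rotation": [0,0,0]},
  {"dp": [0,0,0],"rotation": [0,0,0]},
  {"dp": [0,-6,0],"rotation": [0,0,0]},
  {"dp": [0,-10,0],"rotation": [0,0,0]},
])

```text
t: 7.4
eef_pos: [0.547, -0.0762, 0.1089]
ee_rot: [-1.571, 0.004, 1.331]
force: [-0.7, -0.9, 0.3]
width: 0.0003
```

Call:
move_arm([
  {"dp": [20,-30,-20],"rotation": [0,0,0]},
  {"dp": [20,-30,-20],"rotation": [0,0,0]},
  {"dp": [20,-30,-15],"rotation": [0,0,0]},
  {"dp": [0,0,0],"rotation": [0,0,0]},
  {"dp": [0,0,0],"rotation": [0,0,0]},
])

```text
t: 7.82
eef_pos: [0.6156, -0.0287, 0.2056]
ee_rot: [-1.569, 0.002, 1.329]
force: [-0.8, 0.4, -1.1]
width: 0.0004
```

```bash
python3 - <<'E'
from m import *
rep(); gauge('s8');gauge('w8','wrist')
E
```

```text
t 7.82 rel wheel hx,hy,z(top) mm 54.8 77.0 108.6 F -0.85 0.24 -1.1 w 0.0004
 toolx yaw -13.84 down tilt [-0.0022 -0.0015 -1.    ]
scene red 12 hx 0.6221 0.6456 hy mean 0.1994 med3d 0.2004
scene yellow 22 hx 0.5954 0.6201 hy mean 0.1999 med3d 0.1997
   red-yellow mm -0.5
wrist yellow 11 hx 0.6054 0.6065 hy mean 0.1973 med3d 0.1967
```

View pics/w8.png

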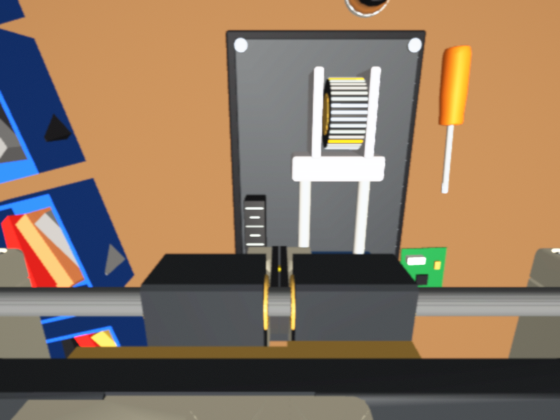

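Call:
move_arm([
  {"dp": [25,-5,-5],"rotation": [0,0,0]},
  {"dp": [25,-5,-5],"rotation": [0,0,0]},
  {"dp": [15,0,0],"rotation": [0,0,0]},
  {"dp": [0,0,0],"rotation": [0,0,0]},
  {"dp": [0,0,0],"rotation": [0,0,0]},
])

```text
t: 8.33
eef_pos: [0.6363, 0.031, 0.2113]
ee_rot: [-1.562, 0.005, 1.325]
force: [-0.3, -0.9, -0.3]
width: 0.0004
```

```bash
python3 - <<'E'
from m import *
rep(); gauge('w9','wrist')
f=load('w9'); c=f['pixels'][120:260,180:360]; cv2.imwrite('pics/w9_c.png',cv2.resize(c[:,:,::-1],None,fx=4,fy=4,interpolation=cv2.INTER_CUBIC))
E
```

```text
t 8.33 rel wheel hx,hy,z(top) mm 60.8 139.8 114.3 F -0.13 -0.94 -0.35 w 0.0004
 toolx yaw -14.06 down tilt [-0.0096 -0.0026 -1.    ]
wrist red 120 hx 0.6225 0.6427 hy mean 0.1991 med3d 0.1986
wrist yellow 124 hx 0.5953 0.6195 hy mean 0.1968 med3d 0.1966
   red-yellow mm 2.3
```

View pics/w9_c.png

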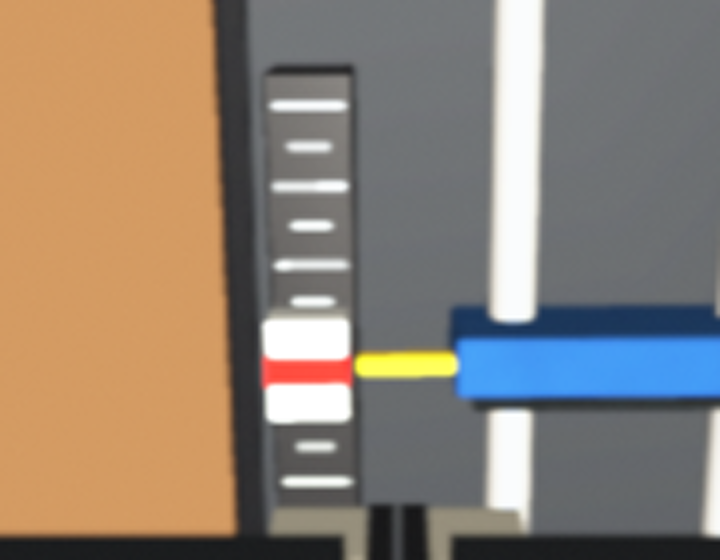

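The crop shows the pointer at row 365 and the red band at rows 357–388 (centre 372), so the pointer is about 2 mm short. That needs about 5 mm more roll, so I'll go back to the wheel.

Call:
move_arm([
  {"dp": [-34,8,15],"rotation": [-0.5,0,0]},
  {"dp": [-34,20,15],"rotation": [0,0,0]},
  {"dp": [-34,25,15],"rotation": [0,0,0]},
  {"dp": [-32,25,14],"rotation": [0,0,0]},
  {"dp": [0,10,0],"rotation": [0,0,0]},
])

```text
t: 8.8
eef_pos: [0.5434, -0.0869, 0.1237]
ee_rot: [-1.572, 0.004, 1.327]
force: [-0.9, 0.7, -0.3]
width: 0.0001
```

Call:
move_arm([
  {"dp": [0,0,0],"rotation": [0,0,0]},
  {"dp": [0,0,0],"rotation": [0,0,0]},
])

```text
t: 8.97
eef_pos: [0.5389, -0.09, 0.1212]
ee_rot: [-1.567, 0.006, 1.323]
force: [0.3, -0.4, 0.4]
width: 0.0002
```

```bash
python3 - <<'E'
from m import *
rep()
E
```

```text
t 8.97 rel wheel hx,hy,z(top) mm -5.2 -0.9 24.2 F 0.37 -0.36 0.4 w 0.0002
 toolx yaw -14.2 down tilt [-0.0051 -0.0049 -1.    ]
```

Now descend to about 3 mm above, correcting hx by +5 and hy by −4.

Call:
move_arm([
  {"dp": [-2,7,-2.5],"rotation": [0,0.2,0]},
  {"dp": [-2,7,-2.5],"rotation": [0,0,0]},
  {"dp": [0,5,0],"rotation": [0,0,0]},
  {"dp": [0,0,0],"rotation": [0,0,0]},
  {"dp": [0,0,0],"rotation": [0,0,0]},
])

```text
t: 9.38
eef_pos: [0.5462, -0.0947, 0.1026]
ee_rot: [-1.571, 0.005, 1.321]
force: [-0.4, -0.0, 0.7]
width: 0.0002
```

```bash
python3 - <<'E'
from m import *
rep()
E
```

```text
t 9.38 rel wheel hx,hy,z(top) mm 3.1 -3.7 5.6 F -0.35 -0.11 0.72 w 0.0002
 toolx yaw -14.32 down tilt [-9.0e-04 -4.8e-03 -1.0e+00]
```

Call:
move_arm([
  {"dp": [0,1,2.5],"rotation": [0,0,0]},
  {"dp": [0,2,0],"rotation": [0,0,0]},
  {"dp": [0,2,0],"rotation": [0,0,0]},
  {"dp": [0,1.5,0],"rotation": [0,0,0]},
  {"dp": [0,1,0],"rotation": [0,0,0]},
])

```text
t: 9.8
eef_pos: [0.5448, -0.0931, 0.0955]
ee_rot: [-1.573, 0.005, 1.323]
force: [-2.1, -0.5, 4.0]
width: 0.0005
```

```bash
python3 - <<'E'
from m import *
rep()
E
```

```text
t 9.8 rel wheel hx,hy,z(top) mm 1.3 -2.5 -1.5 F -1.88 -1.02 4.03 w 0.0005
 toolx yaw -14.2 down tilt [ 5.0e-04 -5.1e-03 -1.0e+00]
```

Call:
move_arm([
  {"dp": [2,0.5,0],"rotation": [0,0,0]},
  {"dp": [2,0.2,0],"rotation": [0,0,0]},
  {"dp": [1,0.2,0],"rotation": [0,0,0]},
  {"dp": [0,0,0],"rotation": [0,0,0]},
])

```text
t: 10.13
eef_pos: [0.5458, -0.0888, 0.0954]
ee_rot: [-1.573, 0.006, 1.323]
force: [-1.5, -0.4, 3.7]
width: 0.0006
```

```bash
python3 - <<'E'
from m import *
rep()
E
```

```text
t 10.13 rel wheel hx,hy,z(top) mm 1.3 2.0 -1.6 F -1.34 -0.69 3.73 w 0.0006
 toolx yaw -14.19 down tilt [ 4.0e-04 -6.5e-03 -1.0e+00]
```

Rolled about 4.5–5 mm; lift straight up, retreat and look.

Call:
move_arm([
  {"dp": [0,-5,0],"rotation": [0,0,0]},
  {"dp": [0,-10,0],"rotation": [0,0,0]},
  {"dp": [10,-25,-10],"rotation": [0,0,0]},
  {"dp": [25,-30,-15],"rotation": [0,0,0]},
  {"dp": [30,-25,-15],"rotation": [0,0,0]},
])

```text
t: 10.55
eef_pos: [0.5948, -0.0363, 0.1892]
ee_rot: [-1.561, 0.008, 1.317]
force: [0.4, 0.2, 0.5]
width: 0.0004
```

Call:
move_arm([
  {"dp": [30,-15,-15],"rotation": [0,0,0]},
  {"dp": [30,0,-5],"rotation": [0,0,0]},
  {"dp": [12,0,0],"rotation": [0,0,0]},
  {"dp": [0,0,0],"rotation": [0,0,0]},
  {"dp": [0,0,0],"rotation": [0,0,0]},
])

```text
t: 10.97
eef_pos: [0.6407, 0.0368, 0.2151]
ee_rot: [-1.574, -0.0, 1.321]
force: [-0.2, -0.4, -0.7]
width: 0.0004
```

```bash
python3 - <<'E'
from m import *
rep(); gauge('w10','wrist'); gauge('s10')
f=load('w10'); c=f['pixels'][120:260,180:360]; cv2.imwrite('pics/w10_c.png',cv2.resize(c[:,:,::-1],None,fx=4,fy=4,interpolation=cv2.INTER_CUBIC))
E
```

```text
t 10.97 rel wheel hx,hy,z(top) mm 63.6 146.5 118.1 F -0.13 -0.47 -0.65 w 0.0004
 toolx yaw -14.34 down tilt [ 3.1e-03 -7.0e-04 -1.0e+00]
wrist red 102 hx 0.6231 0.6425 hy mean 0.1989 med3d 0.1985
wrist yellow 135 hx 0.5958 0.6191 hy mean 0.1987 med3d 0.1986
   red-yellow mm 0.2
scene red 12 hx 0.6221 0.6456 hy mean 0.1994 med3d 0.2015
scene yellow 23 hx 0.5954 0.6201 hy mean 0.2017 med3d 0.2016
   red-yellow mm -2.3
```

View pics/w10_c.png

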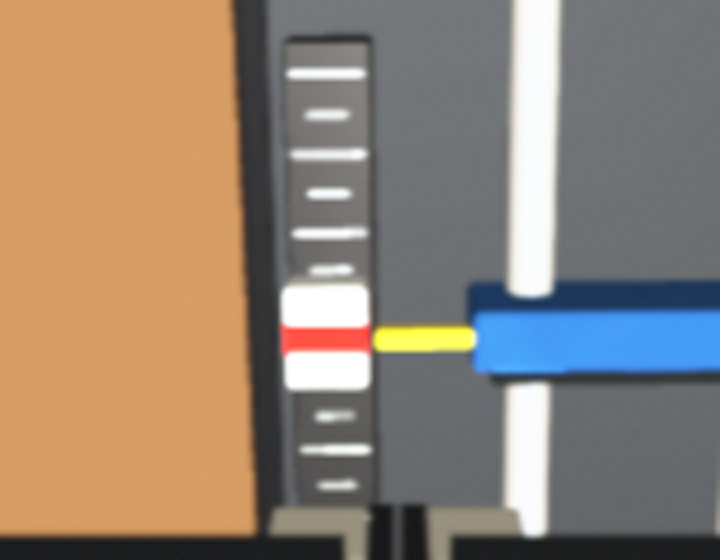

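```bash
python3 - <<'E'
from m import *
f=load('s10'); c=f['pixels'][205:275,210:290]; cv2.imwrite('pics/s10_c.png',cv2.resize(c[:,:,::-1],None,fx=8,fy=8,interpolation=cv2.INTER_CUBIC))
E
```

```text
(no output)
```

View pics/s10_c.png

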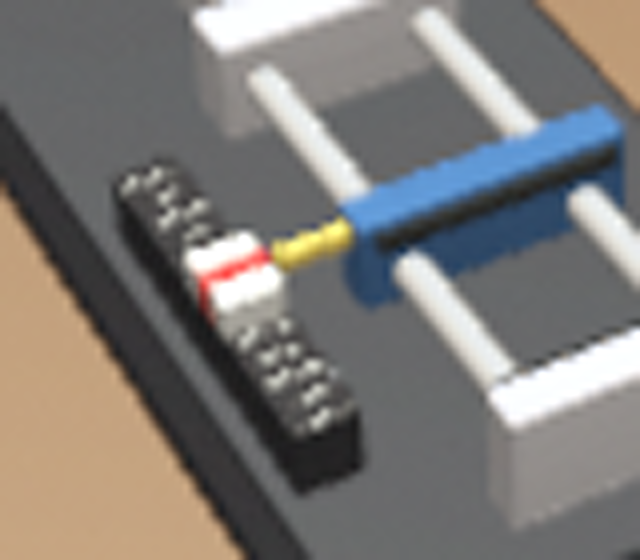

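View pics/s10.png

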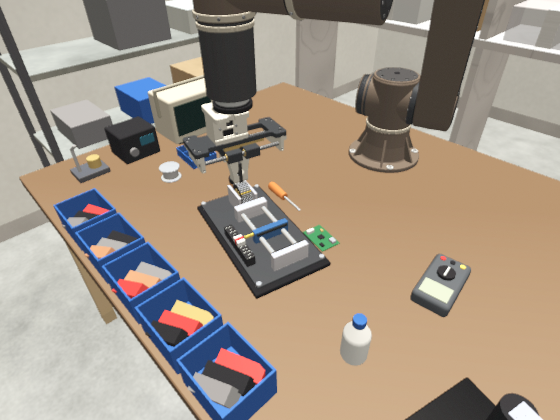

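Both views show the pointer running into the red mark: (275,257) against (268,257) in the scene crop, and row 339 for both in the wrist crop. The hand is clear.

```bash
python3 - <<'E'
from station import arm
print(arm.job_done())
E
```

```text
the job is handed in; nothing more can be done
None
```

The yellow pointer now stands on the red gauge mark, and I handed the job in at about 11 s on the robot's clock. With closed fingers I rolled the top of the wheel towards the fixed jaw in three full strokes and one short correcting stroke. Pressing force at the readings stayed at 6 N or less. I then lifted the hand about 0.2 m clear.

- **Final position:** the last wrist-camera check put the pointer 0.2 mm from the mark's middle, with about ±2 mm allowed.
- **A check that disagreed:** casting the scene camera's colour masks onto the 64 mm plane gave −2.3 mm. That method differed from the wrist camera by about the same amount before I started (40.5 mm against 42.9 mm). The red mark covers only about 12 pixels in that view, and its mask probably also takes in the red on the rider's side face. The scene camera's depth readings gave about 0 mm, and its picture shows the pointer running into the mark, so I trusted the wrist reading.
- **Side camera:** it could not confirm the result, because the gripper hid the gauge when I tried it part-way through, and I did not use it again.
- **Other objects:** I saw nothing else moved in the last scene picture, but did not measure this.

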